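# Move the snap-fit cover to the full cutter case

## Task

Squeeze the cover's two side tabs together to free it from the empty cutter case and lift it off. Put it on the other case, the one with the cutters in it, and press it down gently until both tabs have clicked in and it stays shut by itself. Do not force it, and leave the other things on the bench alone.

Things in the scene. Friction and masses are not known exactly. Their poses are not given: they have to be found in the camera images.
- cover: Black plastic snap-fit cover, about 160 g; plate 118 (x) x 82 (y) x 5 mm, origin at the centre of the plate's underside, z up. It fits either way round. Snapped in, its origin lies 1.5 mm above the case's rim, which it meets when pressed further. More than 60 N between cover and case (pulling, sideways or pressing) breaks it.
- tab_left_grip (a point): Middle of the outer face of the grey tab at the cover's +y side, 25 mm above the cover's origin. The tab is an upright plate 30 mm (cover's x) x 6 mm (y), its top 37 mm above the cover's origin, its outer face 27 mm from the cover's middle (54 mm over both tabs). More than 60 N of squeeze on a tab cracks it.
- tab_right_grip (a point): The same for the grey tab at the cover's -y side.
- tab_left (a joint): How far the +y tab is pushed in towards the block: 0 = sprung out, 0.006 m = firm stop (42 mm over both tabs). Its spring gives 1.5 N at 0 rising to 4.5 N. Its hook, 10 to 20 mm below the cover's origin, is free of the case's lip from 0.003 m on; both tabs must be held in to lift the cover.
- tab_right (a joint): The same for the -y tab.
- cover_push (a point): Middle of the top of the cover's push block, 40 (x) x 20 (y) mm, 39 mm above the cover's origin, between the two grey tabs.
- case_empty: Grey plastic case screwed to the bench, with an empty rack; 124 (x) x 88 (y) mm over the rim, which stands 45 mm high; the mouth is 108 x 72 mm. Origin at the centre of its underside, z up. It wears the cover at the start, snapped in. A lip at the middle of each long side of the rim (3 to 8 mm below its top, 4 mm inwards) catches the tabs' hooks.
- case_full: The same kind of case, uncovered, four steel cutters in its rack, tops 36 mm up. Its rim's height (45 to 50 mm above the underside) is not measured and must be felt. Laid on with tabs out, the cover stops on slanted hooks 12 to 16 mm above the rim; a push of 3 to 9 N on the block takes it down, more than 10 N only once it is home. Or lower it with tabs held in, then press it home.
- case_full_seat (a point): Point in the middle of the full case's mouth, 45 mm above its underside (the rim is 0 to 5 mm higher). In both cases two brass spring pins, 41 mm either side of the middle along x, push the cover up with about 3 N each when it is on and follow it 6 mm up, so it rises again unless both hooks have caught.
- mallet: Wooden carver's mallet standing on its head, 86 mm across, 200 mm high; bystander.
- jar: Glass jar with a steel cap, 66 mm across, 85 mm high; bystander.
- screwdriver: Screwdriver with a wooden handle, 190 mm long, lying between the cases; bystander.
- sanding_block: Cork sanding block 90 x 50 x 30 mm lying between the cases; bystander.
- offcut: Dark wooden offcut 140 x 45 x 22 mm; bystander.
- hammer: Hammer lying to the right; bystander.
- tape_core: Cardboard ring 70 mm across, 25 mm high, to the left; bystander.
- cover_post (a point): Tip of one of the four round-ended locating posts under the cover's corners: 6 mm thick, reaching 22 mm below the cover's origin, at 49.5 mm (x) and 31.5 mm (y) from its middle. They fit inside the case's walls with 1.5 mm of play.
Not all that is in view belongs to the job. What is shaped like the cover but pink or turquoise is not meant. Leave any green look-alike of the case_empty alone.

How it is judged:
By the outcome, as a careful person would: the job done as asked, in the order asked, and still so for the second after the job is handed in, with the robot touching nothing.
It also fails if it takes over 64 s, if anything falls off the work surface, if the arm or the gripper's body presses on something with over 40 N, if the wrist force passes 120 N, or if a joint passes its speed limit or range.

## Robot

A 6-joint arm with a two-finger parallel gripper is mounted at the origin on the work surface. World frame = base frame: x ahead of the robot, y to its left, z up, the work surface at z = 0. Lengths are in m, angles in degrees, forces in N, time in s.
With the tool pointing down it reaches from about 0.275 to 0.725 m from the base axis. Payload 5.6 kg.
Tool frame: the origin (TCP) lies midway between the tips of the shut fingers; the grasp point (between the pads) lies 19 mm behind it; z points along the fingers, y is the direction in which the jaws open and shut (so a half turn about z gives the same grasp; the last joint's range is limited). The gripper opens to 85 mm and grips with 20 to 120 N. Pads are 22 mm wide; open, the fingers measure 114 mm over their backs; the gripper's body (76 mm by 85 mm) begins 54 mm behind the grasp point. The pads swing forward as they close: fully open they stand 13 mm farther back than shut.
Start: joints at [87.468, 14.616, 6.199, 0, -81.583, -16.306], TCP at [0.178, 0.521, 0.231] pointing down, gripper open.
Joint ranges: [-168.99, 168.99], [-69.2, 112.95], [-62.41, 85.93], [-164.36, 98.24], [-168.68, -3.75], [-174.98, 174.98]. Speed limits (degrees/s): [147.25, 147.25, 180, 180, 180, 180].

## Interface

Orientations are given as [roll, pitch, yaw] about the fixed x, y, z axes, in that order (R = Rz(yaw) Ry(pitch) Rx(roll)).
In Python, from workcell import readout, snapshot, order gives the robot as it stands. The module is installed in compiled form; this text tells all that it offers.
- The arm moves only by the tool step_arm, never from a script. Its arguments are lists of equal length, an entry for each row: "travel": the shift along the world's x, y, z in mm, a list of three; "spin": the turn about the world's z in rad; "hand": the closure in counts, from 0 (fully open) to 255 (shut). A call has 1 to 8 rows; each row shifts and turns the commanded pose from where the row before left it; what a row does not reach is not made up. A row lasts 1/8 s, in which the tool goes at most 62.5 mm and 10.7 degrees, less where a joint would pass 70% of its speed; a pose out of reach is approached as far as the arm can. A call with a gripper value outside its range is refused whole. The fingers move at their own pace and stop on an object; "grip_force" is the grip in N (left out, the last holds). Time passes only in rows, so rows that do not move let the fingers close. It gives the time, the measured TCP pose, the force and the opening at its end, in the units of the state.
- readout.observe(): the state, without advancing time (a new reading comes with each control period).
- snapshot(name): name is "side" or "top"; returns a dict with "pixels" (420x560x3 uint8, blue, green, red), "fx", "fy", "cx", "cy" (pixels), "distortion" ([k1, k2, p1, p2, k3] as OpenCV has them; the pictures are not rectified), "xyz" and "orientation" of the camera in the world. Camera axes: x right, y up, looking along -z (the intrinsics and any distortion apply to the point x, -y, -z); pixel columns grow to the right and rows downward; lengths in m; the calibration is good to about 2 mm. A picture is of the moment at which its call begins. There is no depth.
- order.close_job(): hands the job in, once; it reports no verdict.
The state is a dict: "time": time; "qpos": joint angles; "joint_vel": joint speeds; "joint_efforts": joint torques, N m; "tcp_pos": TCP position; "orientation": TCP orientation; "force": force on the tool from outside, world axes, zero at the start; "wrist_torque": the same for the moment, N m; "opening": finger opening in m.
Only numpy, scipy, OpenCV 4.12 (cv2) and the standard library are available. Lean on these libraries where they do the work, as an engineer would, in place of code of your own. Each camera call takes 0.05 s, during which the arm holds its last target.

## Working session

There is one attempt and no reset: what is moved stays moved. The work goes in short steps, Python scripts to look and compute and a tool call to move; the robot and the scene stay as the last step left them, time stands still between calls to the robot, and variables do not carry over. Pictures are saved under pics/ and viewed, and the job is handed in when it is done.

Besides the shell and the picture viewer there is one more tool, called after ">>>" by a JSON object that holds its "fn" and its "kwargs", one argument or row to a line. step_arm: Moves the arm, as the interface text tells. Its arguments: {"type":"object","properties":{"travel":{"type":"array"},"spin":{"type":"array"},"hand":{"type":"array"},"grip_force":{"type":"number"}},"required":["travel","spin","hand"]}

```bash
mkdir -p pics; ls; python3 - <<'E'
from workcell import readout, snapshot
import cv2
print(readout.observe())
for n in("side","top"):
    s=snapshot(n); cv2.imwrite(f"pics/{n}0.png",s["pixels"]); print({k:v for k,v in s.items() if k!="pixels"})
E
```

```text
pics
{'time': 0.0, 'qpos': array([ 8.74679191e+01,  1.46539233e+01,  6.13063169e+00, -2.63999876e-02,
       -8.15814489e+01, -1.63091023e+01]), 'joint_vel': array([-0.10938219,  0.00651058, -0.01366807, -0.01750469,  0.0607144 ,
        0.04612091]), 'joint_efforts': array([-1.46702664e-04, -3.86635566e+01,  2.37941480e+01,  5.36484182e+00,
       -5.99790612e-03, -1.15443109e-05]), 'tcp_pos': array([0.17738545, 0.52009878, 0.23038955]), 'orientation': array([ 1.79892142e+02, -4.35552597e-03, -1.88450680e+01]), 'force': array([ 0.05083295, -0.6085404 ,  0.14382102]), 'wrist_torque': array([ 0.00196997, -0.04368475,  0.00256775]), 'opening': 0.0849533597245436}
{'fx': 383.35695358256316, 'fy': 383.35695358256316, 'cx': 273.19594686557144, 'cy': 210.3886066693832, 'distortion': array([-0.02324771,  0.        ,  0.        ,  0.        ,  0.        ]), 'xyz': array([0.31413951, 0.58616854, 0.84607384]), 'orientation': array([  39.67061916,   -0.21367578, -160.06413361])}
{'fx': 500.1059117005247, 'fy': 500.1059117005247, 'cx': 276.1400444446718, 'cy': 212.36765169402327, 'distortion': array([-0.1687446,  0.       ,  0.       ,  0.       ,  0.       ]), 'xyz': array([ 0.20508627, -0.02434492,  1.54853569]), 'orientation': array([ 11.14537475,   1.33219859, -91.14115808])}
```

View pics/side0.png

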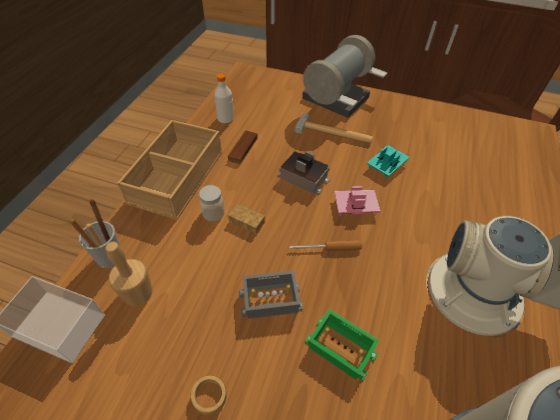

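View pics/top0.png

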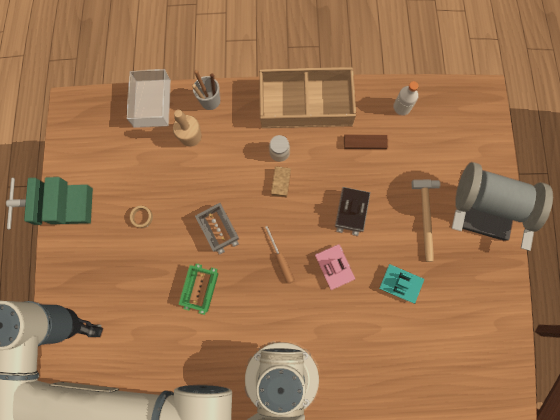

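The side view shows the black cover on its case at about (304,170) and the full grey case at (271,295). The top view has them at (353,210) and (217,228). I'll zoom in next.

```bash
cat > h.py <<'E'
import numpy as np, cv2
from scipy.spatial.transform import Rotation as R
from workcell import readout, snapshot
def cam(s):
    K=np.array([[s["fx"],0,s["cx"]],[0,s["fy"],s["cy"]],[0,0,1]]); 
    return K,np.array(s["distortion"]),np.array(s["xyz"]),R.from_euler("xyz",s["orientation"],degrees=True).as_matrix()
def rays(s,px):
    K,D,o,M=cam(s)
    u=cv2.undistortPoints(np.array(px,float).reshape(-1,1,2),K,D)[:,0]
    d=np.c_[u[:,0],-u[:,1],-np.ones(len(u))]@M.T
    return o,d
def plane(s,px,z):
    o,d=rays(s,px); return (o+d*((z-o[2])/d[:,2])[:,None])
def proj(s,P):
    K,D,o,M=cam(s); q=(np.atleast_2d(P)-o)@M; q=q*[1,-1,-1]
    return cv2.projectPoints(q,np.zeros(3),np.zeros(3),K,D)[0][:,0]
def tri(s1,p1,s2,p2):
    o1,d1=rays(s1,[p1]);o2,d2=rays(s2,[p2]);d1=d1[0];d2=d2[0]
    t=np.linalg.lstsq(np.c_[d1,-d2],o2-o1,rcond=None)[0]
    a=o1+t[0]*d1;b=o2+t[1]*d2
    return (a+b)/2,np.linalg.norm(a-b)
def crop(s,c,w,f,name):
    x,y=c;a=s["pixels"][y-w[1]:y+w[1],x-w[0]:x+w[0]]
    cv2.imwrite(name,cv2.resize(a,None,fx=f,fy=f,interpolation=cv2.INTER_CUBIC))
E
python3 - <<'E'
from h import *
s=snapshot("side");t=snapshot("top")
a=[(s,(304,170)),(t,(353,210)),(s,(271,295)),(t,(217,228))]
ims=[]
for im,(x,y) in a:
    ims.append(cv2.resize(im["pixels"][y-35:y+35,x-45:x+45],(400,300),interpolation=cv2.INTER_CUBIC))
cv2.imwrite("pics/z0.png",np.vstack([np.hstack(ims[:2]),np.hstack(ims[2:])]))
E
```

```text
(no output)
```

View pics/z0.png

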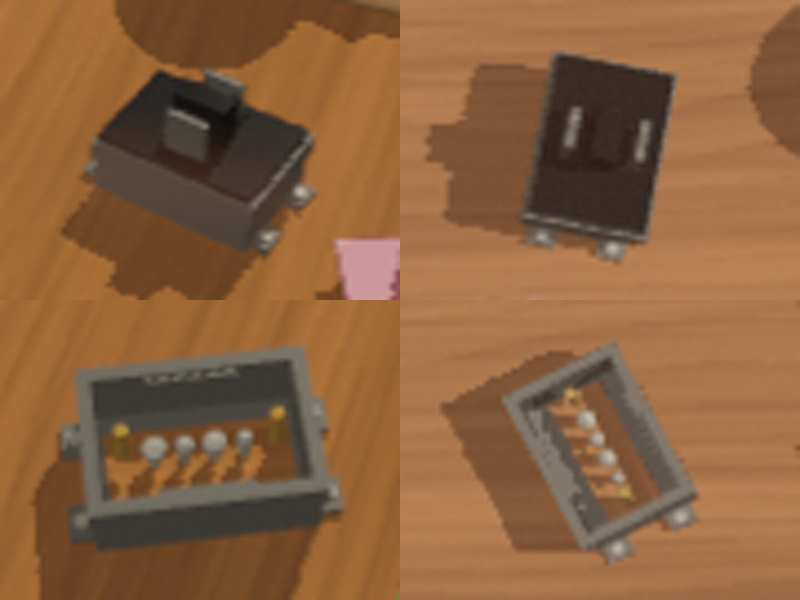

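```bash
python3 - <<'E'
from h import *
s=snapshot("side");t=snapshot("top")
for n,im,(x,y) in [("a",s,(304,170)),("b",t,(353,210)),("c",s,(271,295)),("d",t,(217,228))]:
    a=im["pixels"][y-27:y+28,x-35:x+36]
    a=cv2.resize(a,None,fx=10,fy=10,interpolation=cv2.INTER_CUBIC)
    a=np.clip(a.astype(float)*1.5,0,255).astype(np.uint8)
    for i in range(0,71,10): cv2.putText(a,str(x-35+i),(i*10,10),0,.35,(255,255,255),1);cv2.line(a,(i*10+5,12),(i*10+5,20),(255,255,255),1)
    for i in range(0,55,10): cv2.putText(a,str(y-27+i),(0,i*10+9),0,.35,(255,255,255),1)
    cv2.imwrite(f"pics/z1{n}.png",a)
E
```

```text
(no output)
```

View pics/z1a.png

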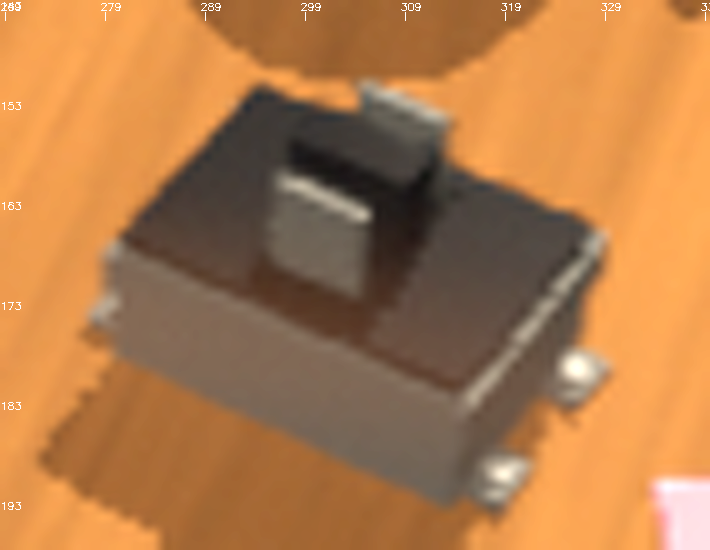

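View pics/z1b.png

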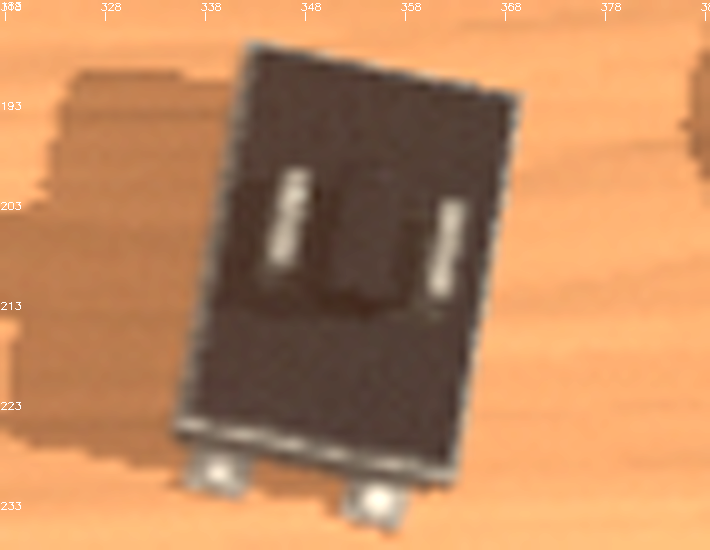

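View pics/z1c.png

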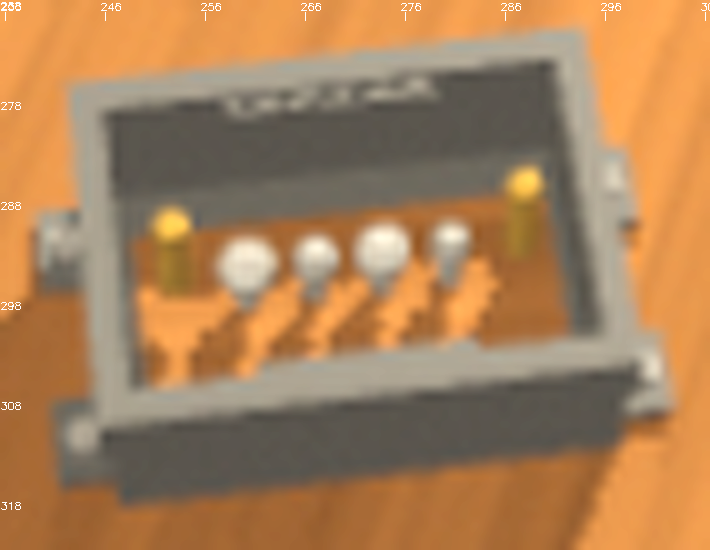

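View pics/z1d.png

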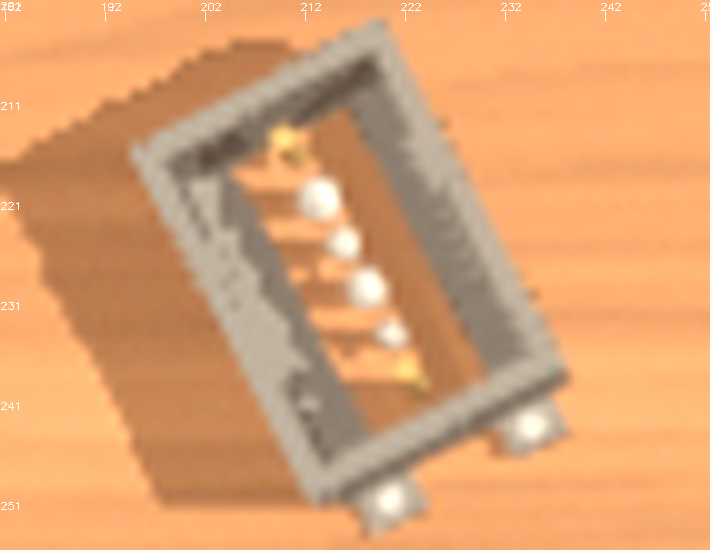

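```bash
cat > m.py <<'E'
from h import *
s=snapshot("side");t=snapshot("top")
def px(c,L): return np.array(L,float)/10-.45+np.array(c)-[35,27]
def rect(P):
    c=P.mean(0); e=[np.linalg.norm(P[i]-P[(i+1)%4])*1000 for i in range(4)]
    yaw=[np.degrees(np.arctan2(*(P[(i+1)%4]-P[i])[[1,0]])) for i in range(4)]
    print(np.round(c*1000,1),np.round(e,1),np.round(yaw,1))
F1=px((271,295),[(70,87),(583,30),(637,360),(103,425)]);F2=px((217,228),[(135,150),(383,22),(566,372),(318,500)])
for z in (.045,.0475,.050):
    print(z);rect(plane(s,F1,z));rect(plane(t,F2,z))
C1=px((304,170),[(252,90),(597,225),(462,392),(118,243)]);C2=px((353,210),[(248,45),(517,97),(452,468),(180,422)])
print("cover");rect(plane(s,C1,.0505));rect(plane(t,C2,.0505))
T1=px((304,170),[(324,195),(405,103)]);T2=px((353,210),[(289,218),(448,250)])
print(plane(s,T1,.0835)*1000,plane(t,T2,.0835)*1000)
for i in (0,1):print(tri(s,T1[i],t,T2[i]))
# correspondences of corners by triangulation
for a in F1:
    w=plane(s,[a],.047)[0]; j=np.argmin(np.linalg.norm(plane(t,F2,.047)-w,axis=1)); print(tri(s,a,t,F2[j]))
E
python3 m.py
```

```text
0.045
[462.4 187.1  45. ] [123.5  86.4 121.2  86.8] [-152.7  116.1   27.5  -62.3]
[462.3 188.3  45. ] [ 86.1 124.   84.8 123.8] [ -63.5 -153.   116.4   27.6]
0.0475
[462.  188.4  47.5] [123.1  86.2 120.8  86.6] [-152.7  116.1   27.5  -62.3]
[461.9 188.   47.5] [ 86.  123.7  84.7 123.6] [ -63.5 -153.   116.4   27.6]
0.05
[461.5 189.6  50. ] [122.8  85.9 120.4  86.3] [-152.7  116.1   27.5  -62.3]
[461.5 187.6  50. ] [ 85.8 123.5  84.5 123.4] [ -63.5 -153.   116.4   27.6]
cover
[ 508.3 -228.6   50.5] [117.6  82.9 115.7  80.1] [ 169.4   76.8  -11.9 -101.9]
[ 508.2 -229.4   50.5] [ 84.5 118.2  83.9 120.2] [-102.6  167.1   78.8  -12.6]
[[ 513.67903757 -207.46525099   83.5       ]
 [ 502.93212231 -253.49546335   83.5       ]] [[ 513.73727521 -207.18069852   83.5       ]
 [ 502.79685136 -254.53867284   83.5       ]]
(array([ 0.51363382, -0.20714239,  0.08381555]), np.float64(7.247915914018509e-05))
(array([ 0.50311641, -0.25471313,  0.08238057]), np.float64(0.00018067008177513873))
(array([0.53624831, 0.17788579, 0.04702174]), np.float64(0.00020618637012608545))
(array([0.42627214, 0.12168958, 0.04755781]), np.float64(0.0010593911922074388))
(array([0.38876046, 0.19788505, 0.04515439]), np.float64(0.0006846435362208015))
(array([0.4968572 , 0.25470669, 0.04738175]), np.float64(0.0016199722864627423))
```

>>> {"fn": "step_arm", "kwargs": {
  "travel": [
    [22, -50, 0],
    [22, -50, 0],
    [22, -50, 0],
    [22, -50, 0],
    [22, -50, 0],
    [22, -50, 0],
    [22, -50, 0],
    [22, -50, 0]
  ],
  "spin": [0.05, 0.06, 0, 0, 0, 0, 0, 0],
  "hand": [0, 0, 0, 0, 0, 0, 0, 0],
  "grip_force": 20
}}

```text
time: 1.4
tcp_pos: [0.3539, 0.1189, 0.2317]
orientation: [-179.9, -0.0, -12.5]
force: [2.1, 0.4, 1.2]
opening: 0.0854
```

>>> {"fn": "step_arm", "kwargs": {
  "travel": [
    [22, -50, 0],
    [22, -50, 0],
    [22, -50, 0],
    [22, -50, 0],
    [22, -50, 0],
    [22, -50, 0],
    [22, -50, 0],
    [0, 0, 0]
  ],
  "spin": [0, 0, 0, 0, 0, 0, 0, 0],
  "hand": [0, 0, 0, 0, 0, 0, 0, 0]
}}

```text
time: 2.4
tcp_pos: [0.5079, -0.2324, 0.2296]
orientation: [180.0, 0.1, -12.8]
force: [-0.6, -0.1, -0.1]
opening: 0.0853
```

>>> {"fn": "step_arm", "kwargs": {
  "travel": [
    [0, 2, -40],
    [0, 0, -40],
    [0, 0, -25],
    [0, 0, 0]
  ],
  "spin": [0, 0, 0, 0],
  "hand": [0, 0, 0, 0]
}}

```text
time: 2.9
tcp_pos: [0.5061, -0.2266, 0.1247]
orientation: [-180.0, 0.2, -12.5]
force: [0.9, -0.4, 1.3]
opening: 0.0859
```

```bash
cat > look.py <<'E'
import sys
from h import *
n=sys.argv[1];P=np.array(eval(sys.argv[2]))
s=snapshot("side");t=snapshot("top");out=[]
for im in(s,t):
    x,y=np.round(proj(im,P)[0]).astype(int);x=np.clip(x,40,520);y=np.clip(y,50,370)
    print(x,y)
    out.append(cv2.resize(im["pixels"][y-50:y+50,x-40:x+40],(400,500),interpolation=cv2.INTER_CUBIC))
cv2.imwrite(f"pics/{n}.png",np.hstack(out))
o=readout.observe();print(o["tcp_pos"],o["orientation"],o["force"],o["opening"])
E
python3 look.py l1 "[.508,-.23,.08]"
```

```text
305 158
354 206
[ 0.50812637 -0.22740481  0.12755691] [ 1.79971391e+02 -8.87192589e-02 -1.24932839e+01] [-0.27128921  0.37780093  0.76968503] 0.08533583795773289
```

View pics/l1.png

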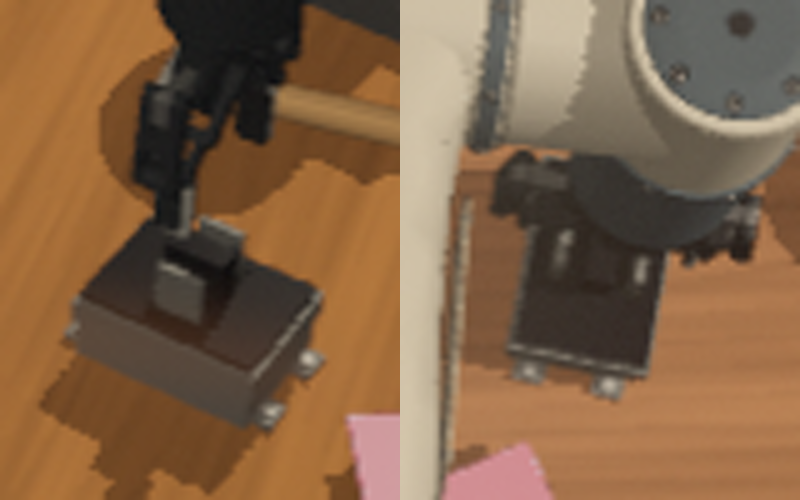

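>>> {"fn": "step_arm", "kwargs": {
  "travel": [
    [0, -3, -25],
    [0, 0, -25],
    [0, 0, -14],
    [0, 0, -6],
    [0, 0, 0],
    [0, 0, 0]
  ],
  "spin": [0, 0, 0, 0, 0, 0],
  "hand": [0, 0, 0, 0, 0, 0]
}}

```text
time: 3.75
tcp_pos: [0.5083, -0.2307, 0.0573]
orientation: [180.0, -0.1, -12.5]
force: [-0.7, 0.1, 0.3]
opening: 0.0855
```

```bash
python3 look.py l2 "[.508,-.23,.08]"
```

```text
305 158
354 206
[ 0.50808323 -0.23055461  0.05704497] [ 1.79997822e+02 -7.99142826e-02 -1.25284060e+01] [ 0.16835055 -0.0792116  -0.07743346] 0.08549723159477236
```

View pics/l2.png

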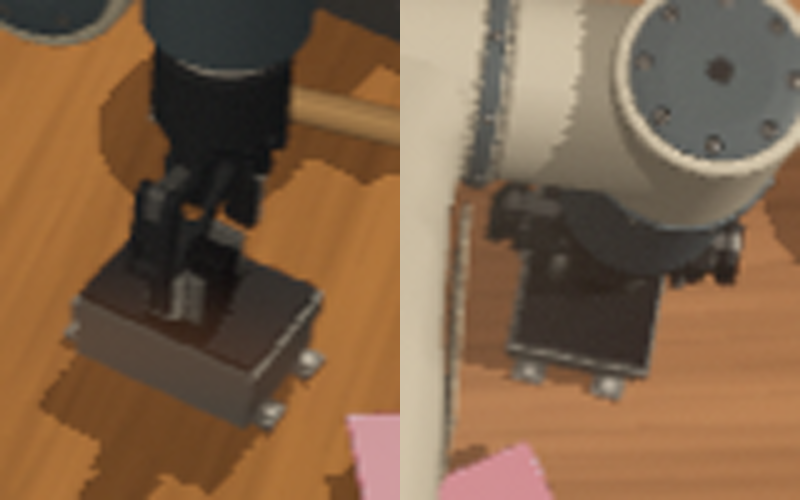

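>>> {"fn": "step_arm", "kwargs": {
  "travel": [
    [0, 0, 0],
    [0, 0, 0],
    [0, 0, 0],
    [0, 0, 0],
    [0, 0, 0],
    [0, 0, 0]
  ],
  "spin": [0, 0, 0, 0, 0, 0],
  "hand": [60, 85, 100, 105, 105, 105]
}}

```text
time: 4.6
tcp_pos: [0.5078, -0.2305, 0.0565]
orientation: [180.0, -0.0, -12.5]
force: [-0.1, 1.0, 2.8]
opening: 0.0502
```

```bash
python3 look.py l3 "[.508,-.23,.08]"
```

```text
305 158
354 206
[ 0.50778084 -0.23054365  0.0564583 ] [ 1.79994953e+02 -2.94416824e-02 -1.25315446e+01] [-0.56459468  0.53348889  4.1844823 ] 0.05035854150091588
```

View pics/l3.png

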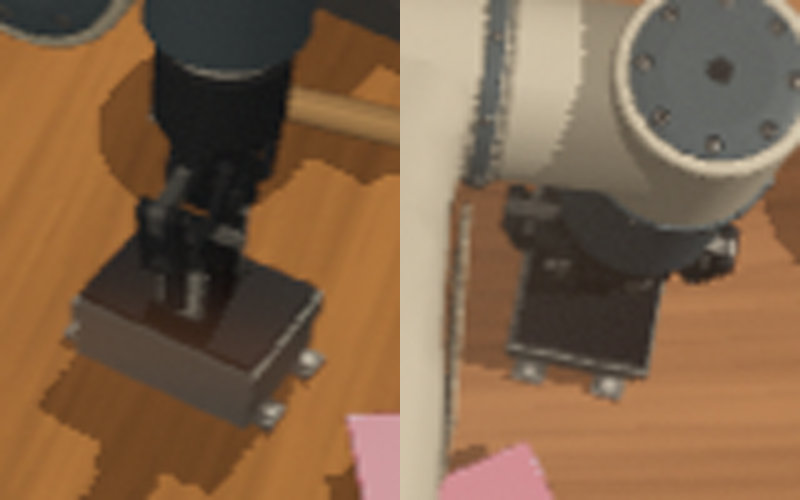

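>>> {"fn": "step_arm", "kwargs": {
  "travel": [
    [0, 0, 1],
    [0, 0, 1],
    [0, 0, 0],
    [0, 0, 0],
    [0, 0, 0]
  ],
  "spin": [0, 0, 0, 0, 0],
  "hand": [118, 130, 150, 150, 150]
}}

```text
time: 5.32
tcp_pos: [0.5078, -0.2303, 0.0583]
orientation: [-180.0, -0.0, -12.5]
force: [0.4, 1.3, 4.5]
opening: 0.0407
```

>>> {"fn": "step_arm", "kwargs": {
  "travel": [
    [0, 0, 1],
    [0, 0, 1],
    [0, 0, 1],
    [0, 0, 1],
    [0, 0, 0]
  ],
  "spin": [0, 0, 0, 0, 0],
  "hand": [150, 150, 150, 150, 150]
}}

```text
time: 5.95
tcp_pos: [0.5075, -0.2306, 0.0623]
orientation: [180.0, 0.0, -12.5]
force: [1.0, 1.0, 3.0]
opening: 0.0403
```

>>> {"fn": "step_arm", "kwargs": {
  "travel": [
    [0, 0, 2],
    [0, 0, 3],
    [0, 0, 4],
    [0, 0, 5],
    [0, 0, 0]
  ],
  "spin": [0, 0, 0, 0, 0],
  "hand": [150, 150, 150, 150, 150]
}}

```text
time: 6.58
tcp_pos: [0.5078, -0.2306, 0.0768]
orientation: [180.0, -0.0, -12.5]
force: [1.1, 0.0, -2.0]
opening: 0.0407
```

```bash
python3 look.py l4 "[.508,-.23,.08]"
```

```text
305 158
354 206
[ 0.50750036 -0.23041068  0.0762639 ] [-1.79995560e+02  4.33277224e-03 -1.25377028e+01] [-0.63637151  0.20622987 -0.8354973 ] 0.040966720736676204
```

View pics/l4.png

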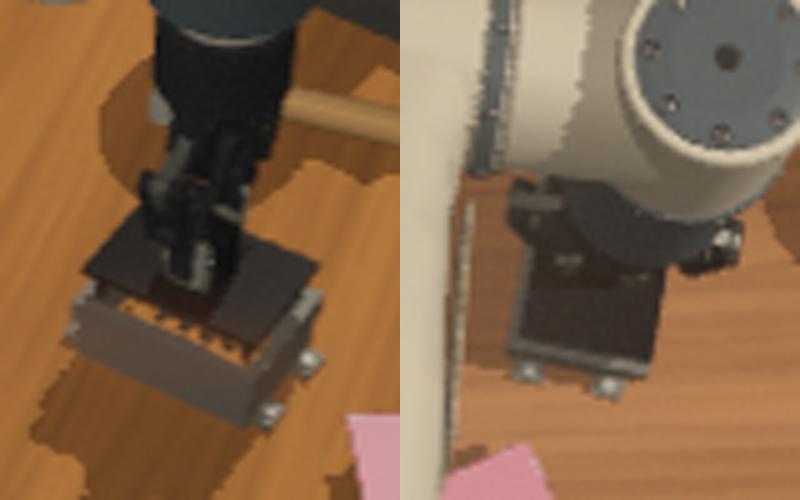

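>>> {"fn": "step_arm", "kwargs": {
  "travel": [
    [0, 0, 15],
    [0, 0, 25],
    [0, 0, 25],
    [0, 0, 25],
    [0, 0, 0]
  ],
  "spin": [0, 0, 0, 0, 0],
  "hand": [150, 150, 150, 150, 150],
  "grip_force": 30
}}

```text
time: 7.3
tcp_pos: [0.509, -0.231, 0.1694]
orientation: [180.0, -0.3, -12.5]
force: [-0.9, -0.1, -1.0]
opening: 0.0396
```

>>> {"fn": "step_arm", "kwargs": {
  "travel": [
    [-2, 20, 0],
    [-4, 40, 0],
    [-5, 45, 0],
    [-5, 45, 0],
    [-5, 45, 0],
    [-5, 45, 0],
    [-5, 45, 0],
    [-5, 45, 0]
  ],
  "spin": [0.05, 0.07, 0.1, 0.1, 0.1, 0.1, 0.1, 0.07],
  "hand": [150, 150, 150, 150, 150, 150, 150, 150]
}}

```text
time: 8.3
tcp_pos: [0.4701, 0.1014, 0.1655]
orientation: [-180.0, 0.1, 27.3]
force: [1.1, -0.2, -1.9]
opening: 0.0395
```

>>> {"fn": "step_arm", "kwargs": {
  "travel": [
    [-5, 45, 0],
    [-5, 35, 0],
    [0, 8, 0],
    [0, 0, 0],
    [0, 0, 0]
  ],
  "spin": [0, 0, 0, 0, 0],
  "hand": [150, 150, 150, 150, 150]
}}

```text
time: 8.93
tcp_pos: [0.4613, 0.1867, 0.1661]
orientation: [180.0, 0.0, 27.0]
force: [0.5, -0.1, -2.5]
opening: 0.0395
```

```bash
python3 look.py l5 "[.462,.188,.12]"
```

```text
270 273
213 222
[0.4615848  0.18666008 0.16625408] [1.79994678e+02 1.07806801e-02 2.69402364e+01] [-0.66364642  0.76645523 -1.4262394 ] 0.039728945925204505
```

View pics/l5.png

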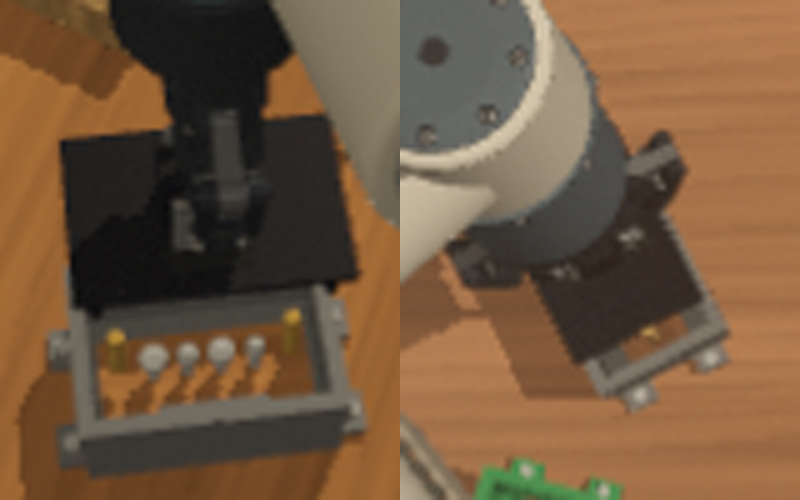

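```bash
python3 - <<'E'
from h import *
s=snapshot("side");x,y=270,273
cv2.imwrite("pics/l6.png",np.clip(cv2.resize(s["pixels"][y-35:y+20,x-35:x+35],None,fx=10,fy=10,interpolation=cv2.INTER_CUBIC)*2.0,0,255).astype(np.uint8))
E
```

```text
(no output)
```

View pics/l6.png

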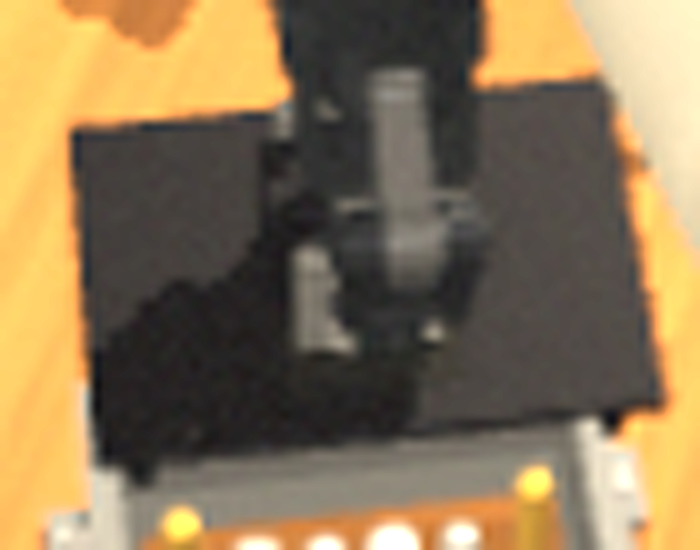

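```bash
python3 - <<'E'
from h import *
s=snapshot("side")
C=np.array([(70,128),(605,78),(663,402),(100,462)])/10-.45+[270-35,273-35]
o=readout.observe()["tcp_pos"]; zo=o[2]-.0118
P=np.r_[plane(s,C[:2],zo+.005),plane(s,C[2:],zo)]
c=P.mean(0);print(o,c[:2]*1000)
for i in range(4): e=P[(i+1)%4]-P[i]; print(np.linalg.norm(e[:2])*1000,np.degrees(np.arctan2(e[1],e[0])))
E
```

```text
[0.46162641 0.18683655 0.16628554] [462.13421028 186.59895837]
115.83376959929669 -153.50039117313722
77.29560555840702 116.88307481778737
115.4596262913474 26.917052962019408
78.14020006636055 -62.84447340564101
```

>>> {"fn": "step_arm", "kwargs": {
  "travel": [
    [0, 1.5, -20],
    [0, 0, -30],
    [0, 0, -20],
    [0, 0, -6],
    [0, 0, 0],
    [0, 0, 0]
  ],
  "spin": [0, 0, 0, 0, 0, 0],
  "hand": [150, 150, 150, 150, 150, 150]
}}

```text
time: 9.88
tcp_pos: [0.4623, 0.1894, 0.0913]
orientation: [-180.0, -0.1, 27.0]
force: [0.3, 0.6, -1.0]
opening: 0.04
```

```bash
python3 look.py l7 "[.462,.188,.07]"
```

```text
270 285
215 225
[0.46208976 0.18936584 0.09116333] [-1.79986188e+02 -9.97371914e-02  2.70016499e+01] [ 0.08405328 -0.42246831 -0.91106628] 0.03960060524330728
```

View pics/l7.png

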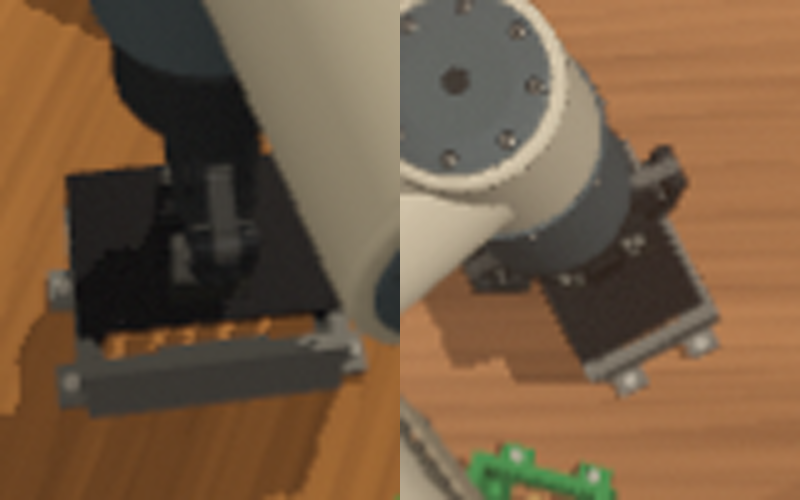

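>>> {"fn": "step_arm", "kwargs": {
  "travel": [
    [0, -1, -2],
    [0, 0, -2],
    [0, 0, -2],
    [0, 0, -2],
    [0, 0, -2],
    [0, 0, 0]
  ],
  "spin": [0, 0, 0, 0, 0, 0],
  "hand": [150, 150, 150, 150, 150, 150]
}}

```text
time: 10.72
tcp_pos: [0.4615, 0.188, 0.0801]
orientation: [180.0, 0.0, 27.0]
force: [0.0, -1.5, -1.8]
opening: 0.0396
```

>>> {"fn": "step_arm", "kwargs": {
  "travel": [
    [0, 0, -1],
    [0, 0, -1],
    [0, 0, -1],
    [0, 0, 0]
  ],
  "spin": [0, 0, 0, 0],
  "hand": [150, 150, 150, 150]
}}

```text
time: 11.22
tcp_pos: [0.4615, 0.188, 0.0772]
orientation: [180.0, 0.0, 27.0]
force: [-0.8, -0.0, -1.0]
opening: 0.0395
```

>>> {"fn": "step_arm", "kwargs": {
  "travel": [
    [0, 0, -1],
    [0, 0, -1],
    [0, 0, -1],
    [0, 0, -1],
    [0, 0, 0]
  ],
  "spin": [0, 0, 0, 0, 0],
  "hand": [150, 150, 150, 150, 150]
}}

```text
time: 11.85
tcp_pos: [0.4615, 0.188, 0.0732]
orientation: [180.0, 0.0, 27.0]
force: [0.8, -0.3, -1.1]
opening: 0.0398
```

>>> {"fn": "step_arm", "kwargs": {
  "travel": [
    [0, 0, -1],
    [0, 0, -1],
    [0, 0, -1],
    [0, 0, 0]
  ],
  "spin": [0, 0, 0, 0],
  "hand": [150, 150, 150, 150]
}}

```text
time: 12.35
tcp_pos: [0.4615, 0.188, 0.0702]
orientation: [180.0, 0.0, 27.0]
force: [-0.6, 0.6, -2.2]
opening: 0.0397
```

>>> {"fn": "step_arm", "kwargs": {
  "travel": [
    [0, 0, -1],
    [0, 0, -1],
    [0, 0, 0]
  ],
  "spin": [0, 0, 0],
  "hand": [150, 150, 150]
}}

```text
time: 12.72
tcp_pos: [0.4616, 0.1881, 0.0684]
orientation: [180.0, -0.0, 27.0]
force: [-0.7, 0.3, -0.9]
opening: 0.0399
```

>>> {"fn": "step_arm", "kwargs": {
  "travel": [
    [0, 0, -1],
    [0, 0, -1],
    [0, 0, 0]
  ],
  "spin": [0, 0, 0],
  "hand": [150, 150, 150]
}}

```text
time: 13.1
tcp_pos: [0.4616, 0.1881, 0.0664]
orientation: [180.0, -0.0, 27.0]
force: [-0.6, 0.3, 2.1]
opening: 0.0395
```

>>> {"fn": "step_arm", "kwargs": {
  "travel": [
    [0, 0, -1],
    [0, 0, -1],
    [0, 0, 0]
  ],
  "spin": [0, 0, 0],
  "hand": [150, 150, 150]
}}

```text
time: 13.48
tcp_pos: [0.4617, 0.1881, 0.0643]
orientation: [180.0, -0.0, 27.0]
force: [-1.3, 0.0, 3.7]
opening: 0.0399
```

>>> {"fn": "step_arm", "kwargs": {
  "travel": [
    [0, 0, -1],
    [0, 0, -1],
    [0, 0, 0]
  ],
  "spin": [0, 0, 0],
  "hand": [150, 150, 150]
}}

```text
time: 13.85
tcp_pos: [0.4616, 0.1881, 0.0623]
orientation: [180.0, -0.0, 27.0]
force: [-1.2, -0.6, 4.1]
opening: 0.0395
```

>>> {"fn": "step_arm", "kwargs": {
  "travel": [
    [0, 0, -1],
    [0, 0, 0]
  ],
  "spin": [0, 0],
  "hand": [150, 150]
}}

```text
time: 14.1
tcp_pos: [0.4616, 0.1881, 0.0613]
orientation: [180.0, -0.0, 27.0]
force: [-1.3, -1.0, 3.5]
opening: 0.0396
```

>>> {"fn": "step_arm", "kwargs": {
  "travel": [
    [0, 0, -1],
    [0, 0, 0]
  ],
  "spin": [0, 0],
  "hand": [150, 150]
}}

```text
time: 14.35
tcp_pos: [0.4617, 0.1881, 0.0609]
orientation: [180.0, -0.0, 27.0]
force: [-2.7, -1.0, 8.9]
opening: 0.0399
```

>>> {"fn": "step_arm", "kwargs": {
  "travel": [
    [0, 0, -0.5],
    [0, 0, 0]
  ],
  "spin": [0, 0],
  "hand": [150, 150]
}}

```text
time: 14.6
tcp_pos: [0.4617, 0.1881, 0.0608]
orientation: [180.0, -0.0, 27.0]
force: [-5.3, -1.7, 11.3]
opening: 0.0399
```

>>> {"fn": "step_arm", "kwargs": {
  "travel": [
    [0, 0, 0],
    [0, 0, 0],
    [0, 0, 0],
    [0, 0, 0],
    [0, 0, 0],
    [0, 0, 0]
  ],
  "spin": [0, 0, 0, 0, 0, 0],
  "hand": [122, 114, 106, 98, 92, 88]
}}

```text
time: 15.35
tcp_pos: [0.4615, 0.188, 0.0596]
orientation: [180.0, 0.0, 27.0]
force: [0.1, -0.5, -0.5]
opening: 0.0563
```

>>> {"fn": "step_arm", "kwargs": {
  "travel": [
    [0, 0, 0],
    [0, 0, 0],
    [0, 0, 0],
    [0, 0, 0]
  ],
  "spin": [0, 0, 0, 0],
  "hand": [70, 30, 0, 0]
}}

```text
time: 15.85
tcp_pos: [0.4616, 0.1881, 0.0598]
orientation: [-180.0, -0.0, 27.0]
force: [-0.2, -0.2, 0.6]
opening: 0.0856
```

```bash
python3 look.py l8 "[.462,.188,.07]"
```

```text
270 285
215 225
[0.46157203 0.18804487 0.05979719] [ 1.79999523e+02 -7.12579560e-04  2.69981351e+01] [1.11803029 0.27466268 1.03783451] 0.08555027074992427
```

View pics/l8.png

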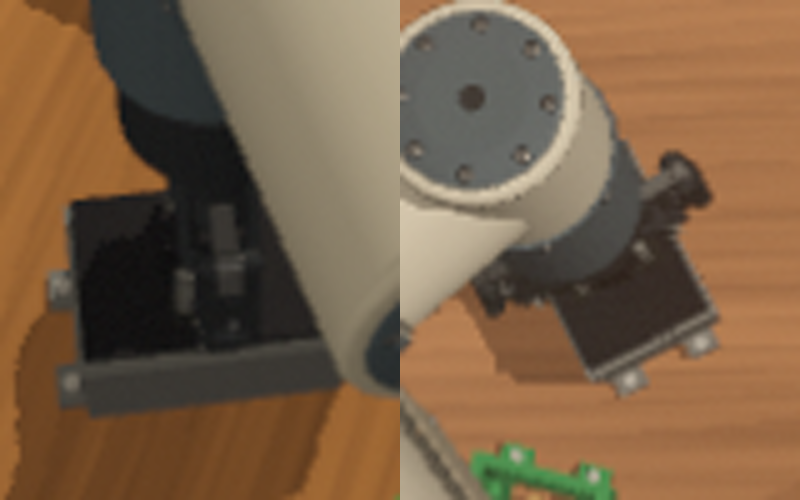

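>>> {"fn": "step_arm", "kwargs": {
  "travel": [
    [0, 0, 10],
    [0, 0, 20],
    [0, 0, 20],
    [0, 0, 0],
    [0, 0, 0],
    [0, 0, 0],
    [0, 0, 0]
  ],
  "spin": [0, 0, 0, 0, 0, 0, 0],
  "hand": [0, 0, 0, 255, 255, 255, 255]
}}

```text
time: 16.82
tcp_pos: [0.4613, 0.1878, 0.1092]
orientation: [180.0, 0.1, 27.0]
force: [0.7, 0.3, -0.3]
opening: 0.0125
```

>>> {"fn": "step_arm", "kwargs": {
  "travel": [
    [0, 0, -8],
    [0, 0, -4],
    [0, 0, -3],
    [0, 0, -1],
    [0, 0, 0]
  ],
  "spin": [0, 0, 0, 0, 0],
  "hand": [255, 255, 255, 255, 255]
}}

```text
time: 17.45
tcp_pos: [0.4616, 0.1881, 0.094]
orientation: [180.0, -0.0, 27.0]
force: [-1.2, 0.3, 1.4]
opening: -0.0004
```

```bash
python3 look.py l9 "[.462,.188,.07]"
```

```text
270 285
215 225
[0.46161405 0.18807816 0.09397472] [-1.79997820e+02 -1.46420361e-02  2.69989867e+01] [-1.58602484 -0.20630012  2.36284513] 0.0003173825832248021
```

View pics/l9.png

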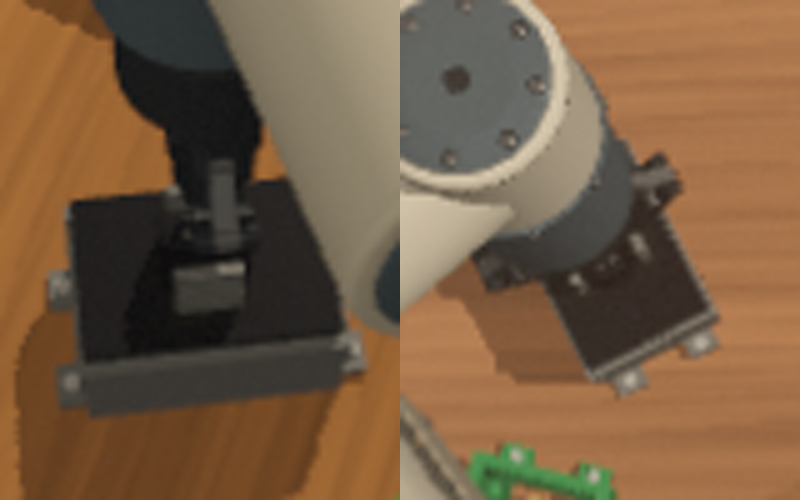

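>>> {"fn": "step_arm", "kwargs": {
  "travel": [
    [0, 0, -1],
    [0, 0, 0]
  ],
  "spin": [0, 0],
  "hand": [255, 255]
}}

```text
time: 17.8
tcp_pos: [0.4618, 0.1881, 0.0931]
orientation: [180.0, -0.0, 27.0]
force: [-0.2, -0.2, 4.0]
opening: 0.0001
```

>>> {"fn": "step_arm", "kwargs": {
  "travel": [
    [0, 0, -1],
    [0, 0, 0]
  ],
  "spin": [0, 0],
  "hand": [255, 255]
}}

```text
time: 18.05
tcp_pos: [0.4618, 0.1881, 0.092]
orientation: [180.0, -0.0, 27.0]
force: [-1.8, -0.3, 4.4]
opening: -0.0
```

>>> {"fn": "step_arm", "kwargs": {
  "travel": [
    [0, 0, -1],
    [0, 0, 0]
  ],
  "spin": [0, 0],
  "hand": [255, 255]
}}

```text
time: 18.3
tcp_pos: [0.4618, 0.1881, 0.091]
orientation: [180.0, -0.0, 27.0]
force: [-1.5, 0.5, 4.9]
opening: -0.0005
```

>>> {"fn": "step_arm", "kwargs": {
  "travel": [
    [0, 0, -1],
    [0, 0, 0]
  ],
  "spin": [0, 0],
  "hand": [255, 255]
}}

```text
time: 18.55
tcp_pos: [0.4617, 0.1881, 0.0899]
orientation: [180.0, -0.0, 27.0]
force: [-1.4, -0.6, 3.2]
opening: 0.0
```

>>> {"fn": "step_arm", "kwargs": {
  "travel": [
    [0, 0, -1],
    [0, 0, 0]
  ],
  "spin": [0, 0],
  "hand": [255, 255]
}}

```text
time: 18.8
tcp_pos: [0.4617, 0.1881, 0.0888]
orientation: [-180.0, -0.0, 27.0]
force: [0.1, 0.4, 4.8]
opening: -0.0001
```

>>> {"fn": "step_arm", "kwargs": {
  "travel": [
    [0, 0, -1],
    [0, 0, 0]
  ],
  "spin": [0, 0],
  "hand": [255, 255]
}}

```text
time: 19.05
tcp_pos: [0.4617, 0.1881, 0.0884]
orientation: [180.0, -0.0, 27.0]
force: [-3.8, -0.9, 8.4]
opening: 0.0001
```

>>> {"fn": "step_arm", "kwargs": {
  "travel": [
    [0, 0, -1],
    [0, 0, 0]
  ],
  "spin": [0, 0],
  "hand": [255, 255]
}}

```text
time: 19.3
tcp_pos: [0.4617, 0.1881, 0.0884]
orientation: [180.0, -0.1, 27.0]
force: [-6.1, -1.6, 16.1]
opening: 0.0001
```

>>> {"fn": "step_arm", "kwargs": {
  "travel": [
    [0, 0, -0.5],
    [0, 0, 0],
    [0, 0, 0]
  ],
  "spin": [0, 0, 0],
  "hand": [255, 255, 255]
}}

```text
time: 19.68
tcp_pos: [0.4618, 0.1881, 0.0883]
orientation: [180.0, -0.1, 27.0]
force: [-7.5, -0.7, 18.7]
opening: -0.0002
```

>>> {"fn": "step_arm", "kwargs": {
  "travel": [
    [0, 0, 1.5],
    [0, 0, 1],
    [0, 0, 0]
  ],
  "spin": [0, 0, 0],
  "hand": [255, 255, 255]
}}

```text
time: 20.05
tcp_pos: [0.4617, 0.1881, 0.0888]
orientation: [180.0, -0.0, 27.0]
force: [-0.5, -0.2, 4.4]
opening: -0.0001
```

>>> {"fn": "step_arm", "kwargs": {
  "travel": [
    [0, 0, 1],
    [0, 0, 1],
    [0, 0, 0]
  ],
  "spin": [0, 0, 0],
  "hand": [255, 255, 255]
}}

```text
time: 20.42
tcp_pos: [0.4611, 0.1878, 0.0901]
orientation: [-180.0, 0.1, 27.0]
force: [-0.2, 0.1, 0.3]
opening: -0.0002
```

>>> {"fn": "step_arm", "kwargs": {
  "travel": [
    [0, 0, 1],
    [0, 0, 0]
  ],
  "spin": [0, 0],
  "hand": [255, 255]
}}

```text
time: 20.68
tcp_pos: [0.4615, 0.188, 0.0916]
orientation: [-180.0, 0.0, 27.0]
force: [0.7, 0.1, 0.3]
opening: -0.0
```

>>> {"fn": "step_arm", "kwargs": {
  "travel": [
    [0, 0, 30],
    [0, 0, 60],
    [-5, -50, 40],
    [-5, -60, 0],
    [-5, -60, 0],
    [-5, -60, 0],
    [-5, -60, 0],
    [0, 0, 0]
  ],
  "spin": [0, 0, 0, 0, 0, 0, 0, 0],
  "hand": [255, 255, 255, 255, 255, 255, 255, 255]
}}

```text
time: 21.68
tcp_pos: [0.4358, -0.104, 0.2207]
orientation: [180.0, 0.0, 26.7]
force: [-0.5, 0.5, 0.3]
opening: 0.0
```

```bash
python3 look.py l10 "[.462,.188,.07]"; python3 - <<'E'
from h import *
s=snapshot("side");t=snapshot("top")
cv2.imwrite("pics/full_s.png",s["pixels"]);cv2.imwrite("pics/full_t.png",t["pixels"])
o=[]
for im,(x,y) in((s,(271,285)),(t,(216,226))):
    o.append(np.clip(cv2.resize(im["pixels"][y-30:y+30,x-40:x+40],None,fx=9,fy=9,interpolation=cv2.INTER_CUBIC)*1.6,0,255).astype(np.uint8))
cv2.imwrite("pics/l11.png",o[0]);cv2.imwrite("pics/l12.png",o[1])
E
```

```text
270 285
215 225
[ 0.43650321 -0.10109499  0.22059887] [-1.79983581e+02 -3.33730614e-03  2.68824727e+01] [-0.38255641  0.30527787  0.24800411] -0.00020823547278581888
```

View pics/l11.png

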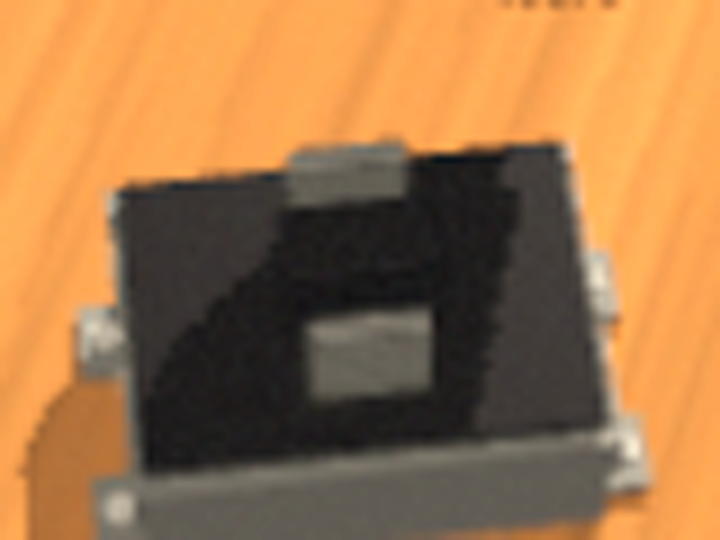

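View pics/l12.png

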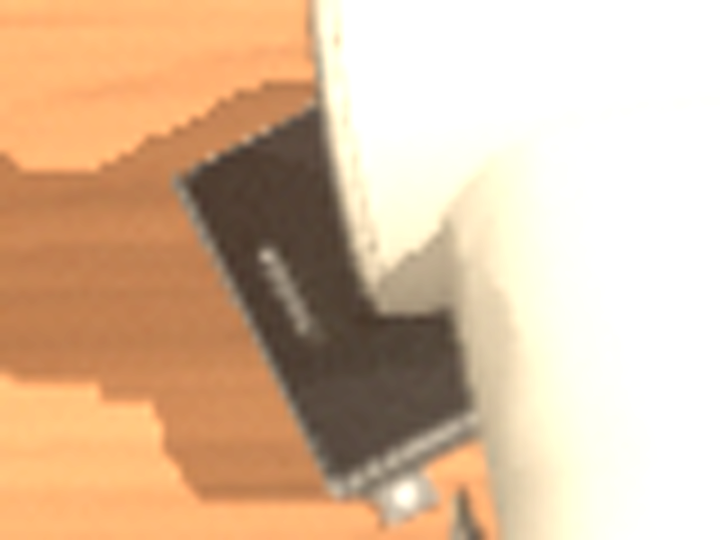

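View pics/full_s.png

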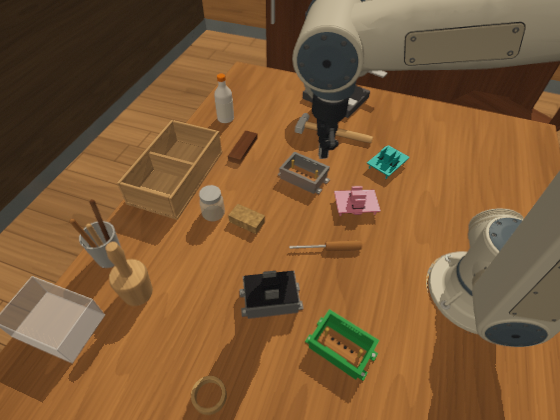

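>>> {"fn": "step_arm", "kwargs": {
  "travel": [
    [-10, -50, 20],
    [-10, -50, 20],
    [-10, -50, 0],
    [-10, -50, 0],
    [0, 0, 0]
  ],
  "spin": [0, 0, 0, 0, 0],
  "hand": [255, 255, 255, 255, 255]
}}

```text
time: 22.5
tcp_pos: [0.3966, -0.3019, 0.2601]
orientation: [-180.0, 0.1, 26.9]
force: [0.7, 0.5, -0.1]
opening: 0.0001
```

```bash
python3 - <<'E'
from h import *
s=snapshot("side");t=snapshot("top")
o=[]
for n,im,(x,y) in(("l13",s,(271,285)),("l14",t,(216,226))):
    cv2.imwrite(f"pics/{n}.png",np.clip(cv2.resize(im["pixels"][y-25:y+25,x-33:x+33],None,fx=12,fy=12,interpolation=cv2.INTER_CUBIC)*1.6,0,255).astype(np.uint8))
E
```

```text
(no output)
```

View pics/l13.png

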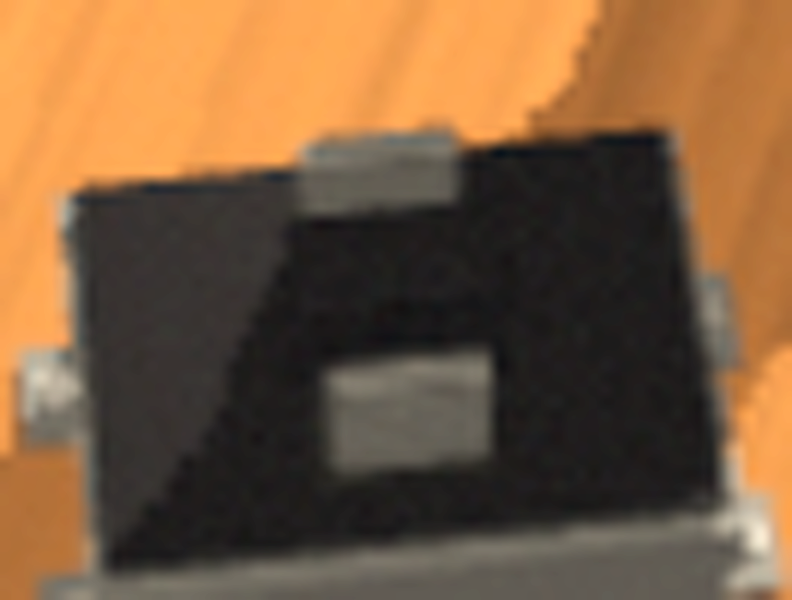

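View pics/l14.png

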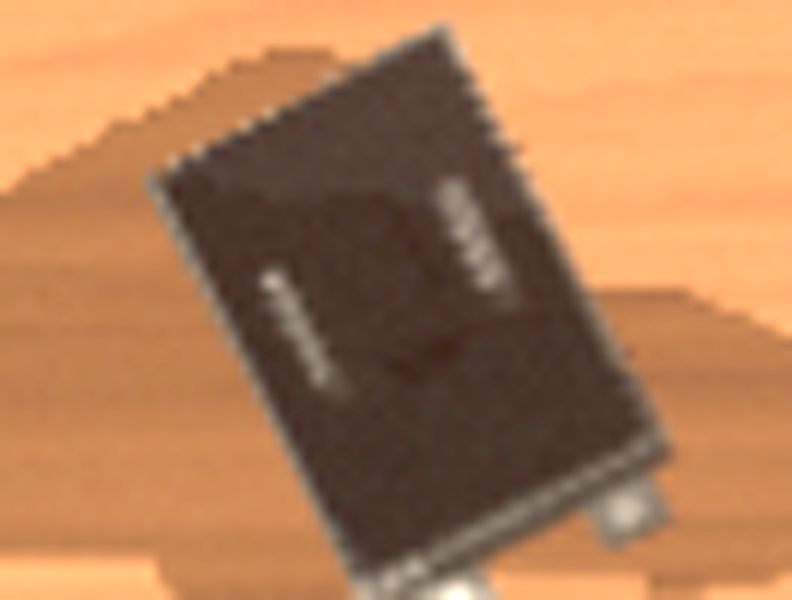

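```bash
python3 - <<'E'
from h import *
s=snapshot("side");t=snapshot("top")
f=lambda L,c:np.array(L)/12-.46+np.array(c)-[33,25]
z=.0875
for n,c,im,L in(("s",(271,285),s,[(410,367),(380,146)]),("t",(216,226),t,[(295,330),(475,238)])):
    P=plane(im,f(L,c),z)*1000; d=P[0]-P[1]; print(n,P.round(1).tolist(),np.linalg.norm(d))
print(tri(s,f([(410,367)],(271,285))[0],t,f([(295,330)],(216,226))[0]),tri(s,f([(380,146)],(271,285))[0],t,f([(475,238)],(216,226))[0]))
# plate corners
for n,c,im,L in(("s",(271,285),s,[(75,193),(668,135),(715,512),(105,572)]),("t",(216,226),t,[(155,183),(443,33),(660,435),(365,580)])):
    print((plane(im,f(L,c),.0545)*1000).round(1).tolist(),(plane(im,f(L,c),.0545).mean(0)*1000).round(1))
E
```

```text
s [[451.6, 208.6, 87.5], [472.8, 166.9, 87.5]] 46.761786320624424
t [[451.1, 210.5, 87.5], [473.2, 165.5, 87.5]] 50.1736323411915
(array([0.45081134, 0.21004428, 0.09038765]), np.float64(0.00043311743735845843)) (array([0.47345204, 0.16575337, 0.08536321]), np.float64(0.0003631582987998231))
[[532.2, 179.2, 54.5], [427.1, 126.8, 54.5], [393.7, 200.9, 54.5], [496.1, 251.1, 54.5]] [462.3 189.5  54.5]
[[495.5, 252.2, 54.5], [532.8, 178.1, 54.5], [427.7, 122.8, 54.5], [392.4, 197.7, 54.5]] [462.1 187.7  54.5]
```

The side and top views show the cover on the full case, both tabs out and level within measuring error. I'll feel the block once more to confirm that it stays at home height by itself.

>>> {"fn": "step_arm", "kwargs": {
  "travel": [
    [8, 61, 0],
    [8, 61, 0],
    [8, 61, 0],
    [8, 61, 0],
    [8, 61, 0],
    [8, 61, 0],
    [8, 61, 0],
    [9, 61, 0]
  ],
  "spin": [0, 0, 0, 0, 0, 0, 0, 0],
  "hand": [255, 255, 255, 255, 255, 255, 255, 255]
}}

```text
time: 23.7
tcp_pos: [0.4607, 0.1909, 0.2613]
orientation: [-180.0, -0.1, 27.2]
force: [1.3, -0.2, -0.5]
opening: 0.0001
```

>>> {"fn": "step_arm", "kwargs": {
  "travel": [
    [0, 0, -50],
    [0, 0, -50],
    [0, 0, -40],
    [0, 0, -20],
    [0, 0, 0],
    [0, 0, 0]
  ],
  "spin": [0, 0, 0, 0, 0, 0],
  "hand": [255, 255, 255, 255, 255, 255]
}}

```text
time: 24.45
tcp_pos: [0.4621, 0.1885, 0.102]
orientation: [-180.0, -0.1, 27.1]
force: [0.3, 0.0, 0.9]
opening: 0.0002
```

>>> {"fn": "step_arm", "kwargs": {
  "travel": [
    [0, 0, -5],
    [0, 0, -4],
    [0, 0, -2],
    [0, 0, 0],
    [0, 0, 0]
  ],
  "spin": [0, 0, 0, 0, 0],
  "hand": [255, 255, 255, 255, 255]
}}

```text
time: 25.08
tcp_pos: [0.4618, 0.1874, 0.09]
orientation: [180.0, -0.0, 27.0]
force: [-1.1, 0.7, 2.1]
opening: -0.0001
```

>>> {"fn": "step_arm", "kwargs": {
  "travel": [
    [0, 0, -0.5],
    [0, 0, 0]
  ],
  "spin": [0, 0],
  "hand": [255, 255]
}}

```text
time: 25.32
tcp_pos: [0.462, 0.1874, 0.0895]
orientation: [180.0, -0.0, 27.0]
force: [-1.7, -0.6, 4.1]
opening: -0.0001
```

>>> {"fn": "step_arm", "kwargs": {
  "travel": [
    [0, 0, -0.5],
    [0, 0, 0]
  ],
  "spin": [0, 0],
  "hand": [255, 255]
}}

```text
time: 25.58
tcp_pos: [0.4618, 0.1874, 0.0888]
orientation: [180.0, -0.0, 27.0]
force: [-0.8, -1.0, 4.5]
opening: 0.0003
```

>>> {"fn": "step_arm", "kwargs": {
  "travel": [
    [0, 0, -0.5],
    [0, 0, 0]
  ],
  "spin": [0, 0],
  "hand": [255, 255]
}}

```text
time: 25.82
tcp_pos: [0.4617, 0.1874, 0.0884]
orientation: [180.0, -0.0, 27.0]
force: [-2.6, -0.7, 6.0]
opening: -0.0004
```

>>> {"fn": "step_arm", "kwargs": {
  "travel": [
    [0, 0, -0.5],
    [0, 0, 0]
  ],
  "spin": [0, 0],
  "hand": [255, 255]
}}

```text
time: 26.08
tcp_pos: [0.4617, 0.1874, 0.0884]
orientation: [180.0, -0.0, 27.0]
force: [-3.4, -0.8, 10.0]
opening: 0.0
```

>>> {"fn": "step_arm", "kwargs": {
  "travel": [
    [0, 0, -1],
    [0, 0, -1],
    [0, 0, 0]
  ],
  "spin": [0, 0, 0],
  "hand": [255, 255, 255]
}}

```text
time: 26.45
tcp_pos: [0.4618, 0.1874, 0.0883]
orientation: [180.0, -0.1, 27.0]
force: [-10.2, -1.5, 24.2]
opening: 0.0001
```

>>> {"fn": "step_arm", "kwargs": {
  "travel": [
    [0, 0, 2],
    [0, 0, 10],
    [0, 0, 40],
    [0, 0, 50],
    [-5, -50, 30],
    [-5, -60, 0],
    [-5, -60, 0],
    [-5, -60, 0]
  ],
  "spin": [0, 0, 0, 0, 0, 0, 0, 0],
  "hand": [255, 255, 255, 255, 255, 255, 255, 255]
}}

```text
time: 27.45
tcp_pos: [0.4411, -0.0442, 0.2177]
orientation: [-180.0, -0.0, 27.0]
force: [1.1, -0.2, -0.3]
opening: -0.0004
```

>>> {"fn": "step_arm", "kwargs": {
  "travel": [
    [-10, -60, 0],
    [-10, -60, 0],
    [-10, -50, 0],
    [0, 0, 0],
    [0, 0, 0]
  ],
  "spin": [0, 0, 0, 0, 0],
  "hand": [255, 255, 255, 255, 255]
}}

```text
time: 28.08
tcp_pos: [0.4116, -0.2124, 0.2174]
orientation: [-180.0, 0.0, 26.9]
force: [0.4, 0.0, -0.6]
opening: 0.0001
```

```bash
python3 look.py l15 "[.462,.188,.07]"
```

```text
270 285
215 225
[ 0.41196521 -0.21169153  0.21761684] [-1.79978111e+02 -4.49243285e-03  2.70729259e+01] [ 0.77398482  0.12761124 -0.03300533] -1.7682035116919614e-05
```

View pics/l15.png

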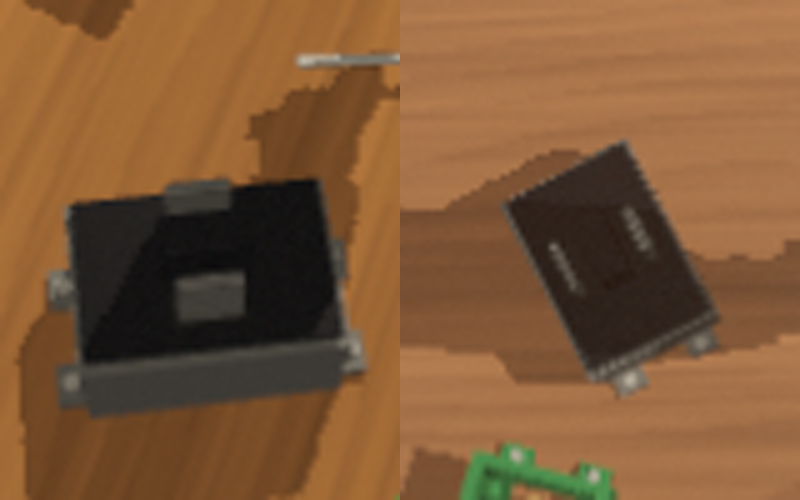

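The cover sits flat on the full case with both tabs out: side-crop tabs at about (210,295) and (198,195), top-crop tabs at (563,267) and (637,228). The arm is clear, so I'm handing it in.

```bash
python3 -c "
from workcell import order
print(order.close_job())"
```

```text
the job is handed in; nothing more can be done
None
```

The cover is off the empty case and snapped onto the case with the cutters. I handed the job in at about 28 s with the arm clear and touching nothing.

- **Move:** I squeezed the tabs at 20 N, lifted the cover off and raised the grip to 30 N to carry it. I lowered it with the tabs held in until it met the rim at about 11 N.
- **First latch failed:** After I let go, the cover rose again by roughly 4 mm, so the hooks had not caught. I pressed the block down with shut fingers to about 19 N, and then it stayed down.
- **Force check:** When I felt the block again, it touched about 1.5 mm above the hard stop. That is the height the cover should have when both hooks are in. This second press reached about 24 N, well under the 60 N limit.
- **Picture check:** The last pictures show the cover flat, with both tabs out. In pictures taken before the second press, my measured heights of the two tabs differed by 5 mm (90 and 85 mm). I put that down to pixel error, because the plate and tab centres agreed within about 1 mm and the felt height fitted.
- **Other things on the bench:** I touched nothing else and saw nothing else moved, but did not measure each item.

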